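# Slacken the checkout belt drive and hold its tensioner open

### The job

Get the checkout's belt drive ready for its new belt. First slide the idler roller along the plate, without lifting it, from the red ring until its base stands inside the green ring, and let go of it. Then push the red post of the sprung yellow tensioner arm back with the fingers, past the click of the orange pawl and on nearly to the arm's end stop, and finish while holding it there with the fingers, leaving the other things on the counter alone.

Things in the scene. Friction and masses are not known exactly. Their poses are not given: they have to be found in the camera images.
- drive_unit: Belt drive on a grey plate fixed to the counter; origin on its underside, z up, x away from the robot at yaw 0 (it may be turned). In its frame, mm: plate x -120..120, y -150..190, 10 thick; blue motor, 70 square, with pulley at (0, 155), top 67 above the counter; pawl between low guides about (52, 85), top 36; black rubber end stop of the arm, diameter 17, at (104, -43), top 30.
- red_mark: Red painted ring on the plate, outer diameter 80 mm, flat; origin at its centre on the plate's top. The idler starts about here.
- green_mark: Green painted ring on the plate, outer diameter 80 mm, flat; origin at its centre on the plate's top, 130 mm from the red ring's centre. The plate between the rings is flat and free. Which ring is left and which is right changes.
- idler_center (a point): Centre, 35 mm above the underside, of the loose idler roller (about 0.4 to 0.8 kg): a round dark steel foot, 60 mm diameter and 20 mm high, standing on the plate; on it an upright white roller, 36 mm diameter, from 20 to 64 mm above the underside (thin black band at its foot), and a 12 mm steel stub on top up to 70 mm. z up.
- pivot (a point): Fixed pivot of the tensioner arm on the plate's top; the arm swings about the vertical line through this point.
- post_mid (a point): Middle of the upright red post fixed on the yellow tensioner arm, 130 mm from the pivot: a 24 mm diameter cylinder, from 24 to 67 mm above the counter; this point is 45 mm above it. The flat arm under it is 16 mm wide, top 24 mm above the counter; a steel tooth pin 33 mm farther out reaches 28 mm; the steel cap over the pivot, 30 mm diameter, 42 mm.
- tensioner (a joint): Angle of the arm, rad: 0 relaxed (a spring keeps it there), 0.70 at the end stop; grows as the post is pushed back, roughly along +x of drive_unit (clockwise from above). At the post the spring resists with about 4 N at 0, rising evenly to 10 N at 0.70; from 0.29 to 0.37 the pawl adds up to 5 N. The click is over by 0.41; the pawl alone would hold the arm at 0.40.
- pawl (a joint): Displacement of the sprung orange pawl slider, m: 0 in its rest position, up to 0.012 pushed outwards; the arm's tooth pushes it out to about 0.006 and it snaps back to 0 once the tooth has passed.
- tin: Bystander, leave alone: small can, 40 mm diameter, 50 mm high, standing on the plate's far left corner; origin at its underside's centre.
- screwdriver: Bystander, leave alone: screwdriver lying on the counter, on the right; origin at its underside (at its middle).
- wrench: Bystander, leave alone: wrench lying on the counter just beyond the plate; origin at its underside (at its middle).
- cola: Bystander, leave alone: red-labelled soft-drink can, 62 mm diameter, 120 mm high, on the left; origin at its underside's centre.
- orangeade: Bystander, leave alone: orange-labelled soft-drink can, 62 mm diameter, 120 mm high, on the left; origin at its underside's centre.
- mug: Bystander, leave alone: blue mug, 80 mm diameter, 90 mm high, with a handle, just right of the plate; origin at its underside's centre.
- carton: Bystander, leave alone: cardboard carton 70 x 100 x 50 mm, just right of the plate; origin at its underside's centre.
Mind the look-alikes: they are no part of the job. What is shaped like the part that bears idler_center but purple or turquoise is not meant.

How it is judged (in metres and radians):
On the way, in this order (a step that is already met when the one before it is completed fails the run):
1. the idler has been slid into the green ring and let go, with the tensioner arm still relaxed (horizontal distance between idler_center and green_mark below 0.012 m and z of idler_center in the frame of drive_unit below 0.05 m and angle between idler_center's own z axis and vertical below 0.1 rad and linear speed of idler below 0.02 m/s and contact force between the fingers and idler below 0.1 N and value of joint tensioner below 0.1 rad), for 0.2 s.
2. the tensioner arm's tooth pushes the pawl out (value of joint pawl above 0.003 m and value of joint tensioner above 0.2 rad).
3. the arm is past the click: the pawl has snapped back behind its tooth (value of joint tensioner above 0.42 rad and value of joint pawl below 0.002 m), for 0.1 s.
At the end, for the whole second after the job is handed in: The idler stands upright on the plate within 12 mm of the green ring's centre, untouched; the tensioner arm is held beyond 0.58 rad (end stop 0.70) at rest by the fingers alone, pressing with more than 4 N, the pawl clicked back in (under 2 mm) and bearing none of it (horizontal distance between idler_center and green_mark below 0.012 m and z of idler_center in the frame of drive_unit below 0.05 m and angle between idler_center's own z axis and vertical below 0.1 rad and value of joint tensioner above 0.58 rad and value of joint pawl below 0.002 m and velocity of joint tensioner between -0.05 and 0.05 rad/s and contact force between the fingers and tensioner above 4 N and contact force between pawl and tensioner below 0.5 N and contact force between the fingers and idler below 0.1 N); the arm keeps its last pose, push and grip.
It fails at once if the idler is lifted off the plate or tipped (z of idler_center in the frame of drive_unit above 0.053 m or angle between idler_center's own z axis and vertical above 0.3 rad).
It fails at once if another thing on the counter is moved (distance of any of tin, screwdriver, wrench, cola, orangeade, mug, carton from where it was at the start of the episode above 0.03 m).
It also fails if it takes over 43 s, if anything falls off the work surface, if the arm or the gripper's body presses on something with over 40 N, if the wrist force passes 120 N, or if a joint passes its speed limit or range.

### The arm

A 6-joint arm with a two-finger parallel gripper is mounted at the origin on the work surface. World frame = base frame: x ahead of the robot, y to its left, z up, the work surface at z = 0. Lengths are in mm, angles in rad, forces in N, time in s.
With the tool pointing down it reaches from about 300 to 775 mm from the base axis. Payload 14.6 kg.
Tool frame: the origin (TCP) lies midway between the tips of the shut fingers; the grasp point (between the pads) lies grasp_offset behind it (grasp_offset is the distance from the TCP to the grasp point, in mm); z points along the fingers, y is the line along which they close (so a half turn about z gives the same grasp; the last joint's range is limited). The gripper opens to 94 mm and grips with 3 to 60 N. Pads are 16 mm wide; open, the fingers measure 119 mm over their backs; the gripper's body (75 mm by 177 mm) begins 78 mm behind the grasp point.
Start: joints at [-1.307, 0.3, 1.521, -0, 1.321, -0.067], TCP at [178.633, -520.173, 205.446] pointing down, gripper open.
Joint ranges: [-3.03, 3.03], [-0.79, 2.21], [0.23, 2.52], [-1.04, 4.18], [0, 3.07], [-2.55, 2.55]. Speed limits (rad/s): [2.22, 2.22, 2.57, 3.14, 3.14, 3.14].

### API

Orientations are given as [roll, pitch, yaw] about the fixed x, y, z axes, in that order (R = Rz(yaw) Ry(pitch) Rx(roll)).
In Python, from cell import * gives the robot as it stands. The module is installed in compiled form; this text tells all that it offers.
- The arm moves only by the shell command python3 -m jog 'ROWS' [FORCE]. ROWS is JSON, a list of rows, each a list of 3 entries, a list of its own where there are three numbers: the finger opening in mm, from 0 to 94, then the shift along the tool's x, y, z in units of 50 mm (1.0 is 50 mm), then the turn about the tool's z in units of 180 degrees (1.0 is 180 degrees). In form: [[fingers, [dx, dy, dz], twist], ...]. A call has 1 to 20 rows; each row shifts and turns the commanded pose from where the row before left it, along the tool's axes as they then stand; what a row does not reach is not made up. A row lasts 1/10 s, in which the tool goes at most 50 mm and 8.59 degrees, less where a joint would pass 70% of its speed; a pose out of reach is approached as far as the arm can. A call with a number of a shift or a turn outside -1 to 1 is refused whole. A call with a gripper value outside its range is refused whole. The fingers move at their own pace and stop on an object; FORCE is the grip in N (left out, the last holds). Time passes only in rows, so rows that do not move let the fingers close. It gives the time, the measured TCP pose, the force, the opening and the grip force at its end, in the units of the state.
- read_state(): the state, without advancing time (a new reading comes with each control period).
- camera(name): name is "scene" or "top" or "wrist"; returns the picture (400x640x3 uint8, red, green, blue); there is no depth.
- calibration(name): a dict with "mtx" (3x3 intrinsics, pixels), "cam_to_world" (4x4, takes a point from camera to world coordinates); the wrist camera has in their place "hand_eye" (4x4, takes a point from camera to tool coordinates, whose origin is the TCP and whose axes are the flange's). Camera axes: x right, y down, z forward; pixel columns grow to the right and rows downward; lengths in mm; the calibration is good to about 2 mm. A picture is of the moment at which its call begins: read the wrist's pose just before it. calibration takes no time and is no camera call.
- sign_off(): hands the job in; it is judged then, once.
Trained networks look in the newest picture that a camera, given by its name, has taken for a name from the list of things; names that differ only in an ending like _2 or _b are one class to them, and where a whole thing is asked for, a point or a joint stands for the part that bears it (a point fixed in the world has none). Each returns a list of dicts, best first, with "conf" (0 to 1); they miss things now and then, are a little off and sometimes report something else, mostly with a low value. They report only what shows in the picture. A call takes as long as a camera call. They do not tell look-alikes from the thing itself.
- regions_of(camera, query): "pixels" (400x640 bool, what is visible of it) and "rect" ([centre column, centre row, width, height] in pixels, round what is visible of it).
The state is a dict: "clock": time; "joints": joint angles; "qd": joint speeds; "effort": joint torques, N m; "eef_pos": TCP position; "eef_rot": TCP orientation; "wrist_force": force on the tool from outside, world axes, zero at the start; "moment": the same for the moment, N m; "finger_gap": finger opening in mm; "finger_force": force on a finger pad.
Only numpy, scipy, OpenCV 4.12 (cv2) and the standard library are available. Lean on these libraries where they do the work, as an engineer would, in place of code of your own. Each camera call takes 0.05 s, during which the arm holds its last target. There are 200 camera calls.

## Working session

There is one attempt and no reset: what is moved stays moved. The work goes in short steps, Python scripts to look and compute and a shell command to move; the robot and the scene stay as the last step left them, time stands still between calls to the robot, and variables do not carry over. Pictures are saved under pics/ and viewed, at most 10 in all, crops included, and the job is handed in when it is done.

```bash
mkdir -p pics; cat > h.py <<'E'
from cell import *
import numpy as np, cv2
def ray(c,u,v,z):
    k=calibration(c); T=np.array(k["cam_to_world"]) if "cam_to_world" in k else None
    if T is None:
        from scipy.spatial.transform import Rotation as R
        s=read_state(); W=np.eye(4); W[:3,:3]=R.from_euler('xyz',s["eef_rot"]).as_matrix(); W[:3,3]=s["eef_pos"]
        T=W@np.array(k["hand_eye"])
    d=T[:3,:3]@np.linalg.solve(np.array(k["mtx"]),[u,v,1]); o=T[:3,3]
    return (o+d*(z-o[2])/d[2]).round(1)
def save(c,n): 
    im=camera(c); cv2.imwrite('pics/'+n,im[:,:,::-1]); return im
E
python3 - <<'E'
from h import *
save("top","top1.png"); save("scene","scene1.png")
print(read_state())
for q in ["idler_center","red_mark","green_mark","post_mid","drive_unit","pawl","mug","carton","cola","tin"]:
    for r in regions_of("top",q)[:3]:
        u,v,w,h=r["rect"]; m=np.argwhere(r["pixels"]).mean(0); print(q,round(r["conf"],2),np.round(r["rect"]),ray("top",u,v,10),ray("top",u,v,45))
k=calibration("top");print(k)
E
```

```text
{'clock': 0.1, 'joints': array([-1.30661871e+00,  3.00382686e-01,  1.52152374e+00, -2.31480555e-05,
        1.32070120e+00, -6.66168010e-02]), 'qd': array([ 0.00011633, -0.00043771, -0.00169418, -0.00042494,  0.00013093,
       -0.00092847]), 'effort': array([ 1.27178137e-03, -5.32642829e+01, -3.53284121e+01,  7.09299138e-02,
        2.34895886e-02, -7.60840112e-05]), 'eef_pos': array([ 178.55732045, -519.95687671,  204.95908359]), 'eef_rot': array([-3.14057844e+00, -4.51920735e-05,  3.30800135e-01]), 'wrist_force': array([-0.6003457 ,  0.05913195,  0.69746679]), 'moment': array([-0.01688652,  0.03549807,  0.032973  ]), 'finger_force': 0.0, 'finger_gap': 93.95857557750543}
idler_center 0.93 [265. 227.  28.  25.] [484.1 110.4  10. ] [478.9 106.9  45. ]
idler_center 0.87 [294. 282.  23.  25.] [337.2  46.7  10. ] [336.8  45.3  45. ]
idler_center 0.63 [235. 284.  20.  25.] [343.2 195.6  10. ] [342.6 189.4  45. ]
red_mark 0.77 [267. 222.  28.  27.] [497.6 104.9  10. ] [492.1 101.6  45. ]
green_mark 0.79 [316. 229.  32.  28.] [467.3 -22.8  10. ] [462.7 -22.   45. ]
green_mark 0.48 [481. 19
[... 633 characters left out ...]
04.4  10. ] [408.3 391.5  45. ]
cola 0.22 [380. 174.  37.  48.] [ 601.5 -205.    10. ] [ 592.6 -198.3   45. ]
tin 0.8 [241. 159.  15.  18.] [673.5 165.2  10. ] [662.3 159.9  45. ]
{'mtx': array([[419.63041155,   0.        , 311.43489643],
       [  0.        , 419.63041155, 195.1737709 ],
       [  0.        ,   0.        ,   1.        ]]), 'cam_to_world': array([[-8.20057749e-02, -9.74306949e-01,  2.09764206e-01,
         3.24728691e+02],
       [-9.96631771e-01,  8.00827515e-02, -1.76597308e-02,
         2.35828906e+00],
       [ 4.07503626e-04, -2.10505872e-01, -9.77592508e-01,
         1.10059560e+03],
       [ 0.00000000e+00,  0.00000000e+00,  0.00000000e+00,
         1.00000000e+00]])}
```

```bash
python3 - <<'E'
import cv2
im=cv2.imread('pics/top1.png'); c=im[130:310,200:420]; cv2.imwrite('pics/t1c.png',cv2.resize(c,None,fx=3.3,fy=3.3,interpolation=cv2.INTER_CUBIC)[:600])
E
```

```text
(no output)
```

View pics/t1c.png

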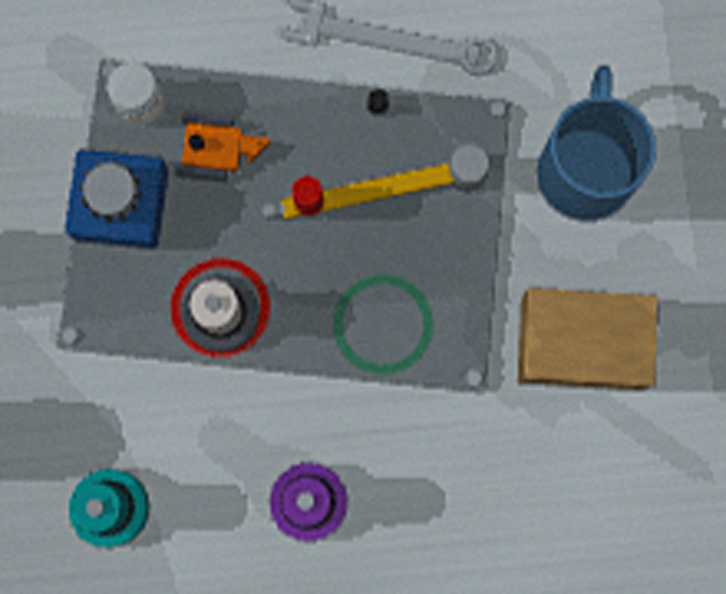

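View pics/scene1.png

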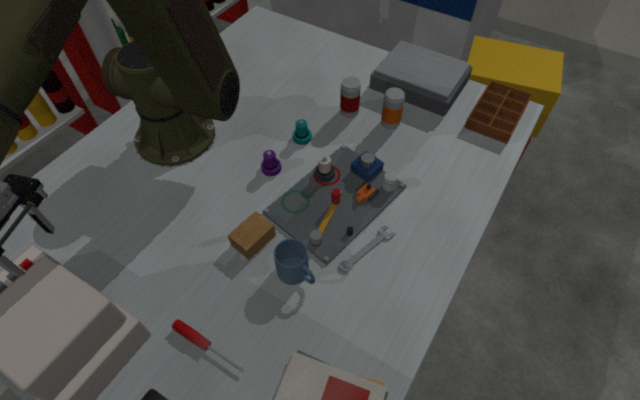

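The top crop shows three roller-shaped things: white (crop 215,303; pixel 265,222), turquoise (pixel 233,284) and purple (pixel 294,282). The white one, on the plate inside the red ring, is the idler; the other two are look-alikes off the plate. The green ring is at pixel (316,228), the red post at (293,188), the pivot cap at (342,180) and the end stop at (314,160).

```bash
python3 - <<'E'
from h import *
im=cv2.imread('pics/top1.png').astype(int); b,g,r=im[:,:,0],im[:,:,1],im[:,:,2]
def fit(mask,box):
    m=np.zeros_like(mask);u0,u1,v0,v1=box;m[v0:v1,u0:u1]=mask[v0:v1,u0:u1]
    p=np.argwhere(m)[:,::-1].astype(np.float32); e=cv2.fitEllipse(cv2.convexHull(p)) ; return e[0],len(p)
red=(r>g+50)&(r>b+50); gr=(g>r+25)&(g>b+10)
R,n=fit(red,(248,285,205,242)); print('red',R,n,ray("top",*R,10))
G,n=fit(gr,(295,336,208,248)); print('green',G,n,ray("top",*G,10))
P,n=fit(red,(284,304,176,202)); print('post',P,n,ray("top",*P,50))
a=ray("top",*R,10);c=ray("top",*G,10);print('d',np.linalg.norm(a-c))
print('stub',ray("top",264.8,221.5,80),'roller top',ray("top",265.2,221.6,74))
pv=ray("top",342.4,179.7,42);st=ray("top",314.5,160.6,30);print('post top',ray("top",293.3,188.5,67),'pivot',pv,'stop',st, 'motor pulley',ray("top",233,187,67),'tin top',ray("top",239.7,156,60))
for n,(u,v) in dict(bl=(62,348),br=(487,390),tr=(517,103),tl=(100,60)).items(): print(n,ray("top",u/3.3+200,v/3.3+130,10))
E
```

```text
red (266.2815856933594, 222.80712890625) 219 [494.6 106.7  10. ]
green (315.70892333984375, 227.8335418701172) 248 [470.8 -21.3  10. ]
post (292.57989501953125, 188.8045196533203) 88 [570.8  30.3  50. ]
d 130.193855461769
stub [487.2 103.4  80. ] roller top [487.8 103.1  74. ]
post top [567.5  28.   67. ] pivot [ 586.3 -100.4   42. ] stop [647.4 -32.8  30. ] motor pulley [583.8 179.7  67. ] tin top [666.6 160.1  60. ]
bl [471.6 231.9  10. ]
br [411.2 -99.1  10. ]
tr [ 642.4 -147.    10. ]
tl [707.3 192.2  10. ]
```

```bash
python3 -m jog '[[94,[0,0,0],0.041],[94,[0,0,0],0.041],[94,[0,0,0],0.041],[94,[0,0,0],0.041]]' 25; python3 -m jog '[[70,[0.2,-0.7,0],0],[70,[0.24,-0.85,0],0],[70,[0.24,-0.85,0],0],[70,[0.24,-0.85,0],0],[70,[0.24,-0.85,0],0],[70,[0.24,-0.85,0],0],[70,[0.24,-0.85,0],0],[70,[0.24,-0.85,0],0],[70,[0.24,-0.85,0],0],[70,[0.24,-0.85,0],0],[70,[0.24,-0.85,0],0],[70,[0.24,-0.85,0],0],[70,[0.24,-0.85,0],0],[70,[0.24,-0.85,0],0],[70,[0.24,-0.85,0],0],[70,[0.24,-0.8,0],0],[70,[0,0,0],0],[70,[0,0,0],0]]'; python3 - <<'E'
from h import *
import cell
print(grasp_offset if 'grasp_offset' in dir(cell) else dir(cell))
s=read_state();print(s['eef_pos'],s['eef_rot'],s['joints']); save("wrist","w1.png")
for q in ["idler_center","red_mark","green_mark"]:
    for r in regions_of("wrist",q)[:3]:
        u,v,w,h=r["rect"]; print(q,round(r["conf"],2),np.round(r["rect"]),ray("wrist",u,v,10),ray("wrist",u,v,74))
E
```

```text
clock: 1.0
eef_pos: [178.7, -520.2, 205.5]
eef_rot: [3.142, -0.0, -0.19]
wrist_force: [0.1, -0.4, 0.4]
finger_gap: 94.1
finger_force: 0.0
clock: 2.8
eef_pos: [488.1, 104.0, 205.1]
eef_rot: [3.141, 0.001, -0.183]
wrist_force: [-0.4, -0.3, -0.0]
finger_gap: 69.7
finger_force: 0.0
18.8
[488.09127264 103.96885975 205.07821008] [ 3.14122568e+00  7.29246892e-04 -1.82897135e-01] [ 1.36532820e-01  1.87043787e-01  1.66210961e+00 -1.24159994e-04
  1.29324686e+00  1.89026022e+00]
idler_center 0.93 [263. 283.  42.  30.] [358.  200.2  10. ] [392.2 181.3  74. ]
idler_center 0.83 [372. 278.  34.  44.] [338.9  53.7  10. ] [376.4  59.8  74. ]
idler_center 0.71 [314. 180.  54.  52.] [484.5 105.7  10. ] [497.  102.9  74. ]
red_mark 0.71 [311. 168.  64.  54.] [500.5 105.5  10. ] [510.3 102.7  74. ]
green_mark 0.75 [419. 172.  64.  64.] [471.2 -23.8  10. ] [486.   -4.5  74. ]
```

View pics/w1.png

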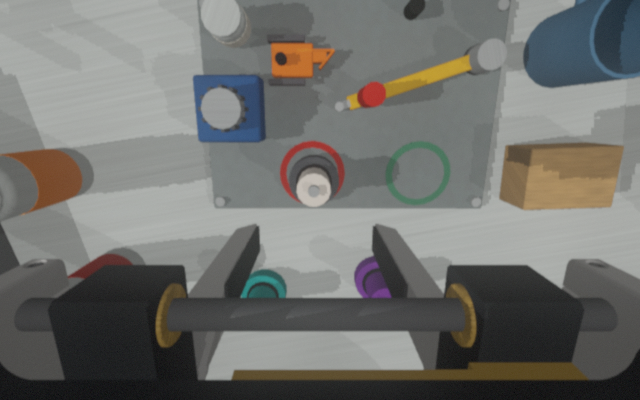

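The wrist picture shows the white idler's roller (top at 314,188) in the red ring between the fingers, the green ring at (419,172) and the post at (372,94). Turquoise and purple look-alikes are off the plate.

```bash
python3 - <<'E'
from h import *
im=cv2.imread('pics/w1.png').astype(int); b,g,r=im[:,:,0],im[:,:,1],im[:,:,2]
m=((g>r+25)&(g>b+8)); m[:130]=0;m[215:]=0;m[:,:375]=0;m[:,462:]=0
e=cv2.fitEllipse(cv2.convexHull(np.argwhere(m)[:,::-1].astype(np.float32)));print(e,ray("wrist",*e[0],10))
print(ray("wrist",314,188,74),ray("wrist",314.5,190,80),'post',ray("wrist",373,94,67),'pivot',ray("wrist",488,54,42),'stop',ray("wrist",415,8,30))
s=read_state();print(s['eef_pos'])
E
python3 -m jog '[[64,[0,0,0.8],0],[64,[0,0,0.8],0],[64,[0,0,0.8],0],[64,[0,0,0.6],0],[64,[0,0,0.34],0],[64,[0,0,0],0],[64,[0,0,0],0]]'
```

```text
((417.53546142578125, 172.63735961914062), (60.92878723144531, 66.31211853027344), 49.40363693237305) [470.7 -21.7  10. ]
[489.4 104.   74. ] [488.5 103.6  80. ] post [569.8  29.9  67. ] pivot [587.5 -96.   42. ] stop [646.4 -31.1  30. ]
[488.08322788 102.64461958 205.68131197]
clock: 3.7
eef_pos: [488.6, 103.2, 39.3]
eef_rot: [-3.141, -0.001, -0.185]
wrist_force: [0.3, 1.3, 0.7]
finger_gap: 64.2
finger_force: 0.0
```

```bash
python3 -m jog '[[20,[0,0,0],0],[20,[0,0,0],0],[20,[0,0,0],0],[20,[0,0,0],0],[20,[0,0,0],0],[20,[0,0,0],0],[20,[0,0,0],0],[20,[0,0,0],0]]' 20; python3 -m jog '[[20,[0.007,0.05,0],0],[20,[0.007,0.12,0],0],[20,[0.007,0.17,0],0],[20,[0.007,0.18,0],0],[20,[0.007,0.18,0],0],[20,[0.007,0.18,0],0],[20,[0.007,0.18,0],0],[20,[0.007,0.18,0],0],[20,[0.007,0.18,0],0],[20,[0.007,0.18,0],0],[20,[0.007,0.18,0],0],[20,[0.007,0.18,0],0],[20,[0.007,0.18,0],0],[20,[0.007,0.18,0],0],[20,[0.007,0.18,0],0],[20,[0.0,0.12,0],0],[20,[0,0.05,0],0],[20,[0,0.02,0],0],[20,[0,0,0],0],[20,[0,0,0],0]]'
python3 - <<'E'
from h import *
print(read_state()['eef_pos']); im=save("wrist","w2.png"); t=save("top","t2.png")[130:310,200:420]
cv2.imwrite('pics/t2c.png',cv2.resize(t,None,fx=3,fy=3,interpolation=cv2.INTER_CUBIC)[:,:,::-1])
E
```

```text
clock: 4.5
eef_pos: [488.8, 104.0, 39.1]
eef_rot: [-3.141, -0.001, -0.184]
wrist_force: [0.3, 4.5, 6.7]
finger_gap: 35.7
finger_force: 20.0
clock: 6.5
eef_pos: [469.4, -29.2, 39.1]
eef_rot: [-3.141, -0.001, -0.184]
wrist_force: [1.2, 6.1, 6.6]
finger_gap: 36.0
finger_force: 20.0
[469.40864138 -29.18755489  39.09787825]
```

View pics/w2.png

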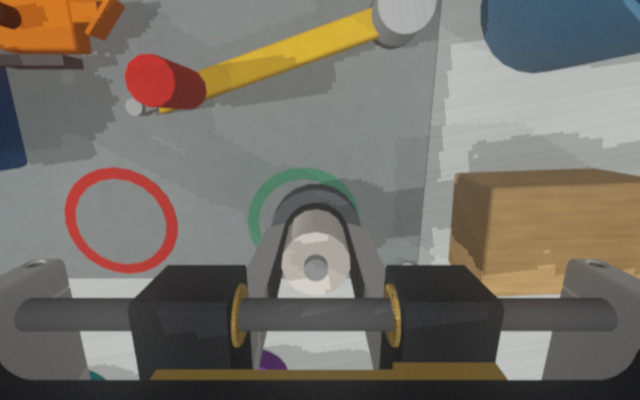

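The picture shows the idler gripped upright at (316,250), with its foot too far right in the green ring (centre about 303,215). My rows overshot by about 8 mm, so I'll slide back, release, rise and check.

```bash
python3 -m jog '[[20,[0,-0.06,0],0],[20,[0,-0.06,0],0],[20,[0,-0.04,0],0],[20,[0,0,0],0],[20,[0,0,0],0],[20,[0,0,0],0],[64,[0,0,0],0],[64,[0,0,0],0],[64,[0,0,0],0],[64,[0,0,0],0],[64,[0,0,0],0],[64,[0,0,-0.4],0],[64,[0,0,-0.8],0],[64,[0,0,-0.8],0],[64,[0,0,-0.8],0],[64,[0,0,-0.5],0],[64,[0,0,0],0],[64,[0,0,0],0]]'
python3 - <<'E'
from h import *
print(read_state()['eef_pos']); im=save("wrist","w3.png")
cv2.imwrite('pics/w3c.png',cv2.resize(im[20:240,180:480],None,fx=2.5,fy=2.5,interpolation=cv2.INTER_CUBIC)[:,:,::-1])
E
```

```text
clock: 8.4
eef_pos: [470.1, -21.6, 203.1]
eef_rot: [-3.142, -0.0, -0.184]
wrist_force: [-1.3, 1.2, -0.1]
finger_gap: 64.1
finger_force: 0.0
[470.10663847 -21.64208845 203.14730227]
```

View pics/w3c.png

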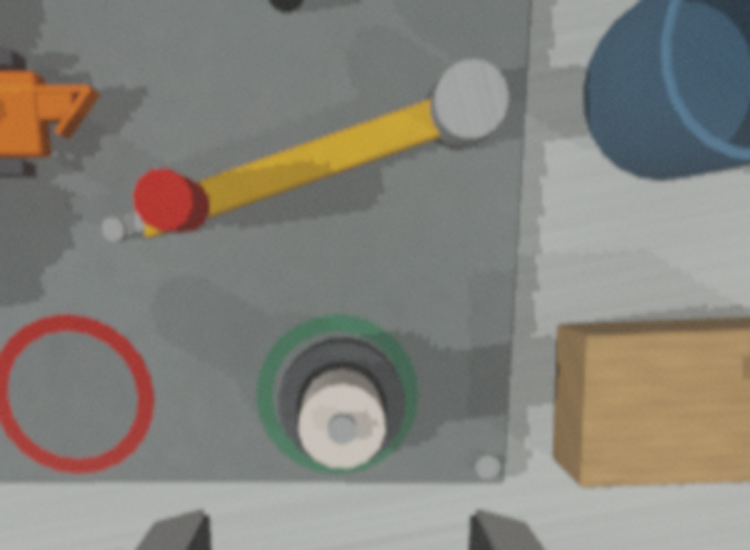

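The idler stands upright in the green ring: foot and roller at crop (342,400), ring centre at (337,393). The post top is at crop (163,199) and the pivot cap at (472,98).

```bash
python3 - <<'E'
from h import *
f=lambda u,v,z: ray("wrist",u/2.5+180,v/2.5+20,z)
print('idler',f(342,424,74))
p=f(163,199,67);c=f(472,98,42);print('post',p,'pivot',c,'stop',f(286,0,30))
p=(p[:2]+[569.8,29.9]+[567.5,28])/3; c=(c[:2]+[587.5,-96]+[586.3,-100.4])/3
print(p,c,np.linalg.norm(p-c))
y=-.184
ex=np.array([np.cos(y),np.sin(y)]);ey=np.array([np.sin(y),-np.cos(y)])
d=p-c; c=p-d/np.linalg.norm(d)*130
t=read_state()['eef_pos'][:2]; print('to post, tool units',(p-t)@ex/50,(p-t)@ey/50,'tangent world ang',np.arctan2(d[1],d[0])-np.pi/2)
for q in np.arange(0,.71,.05):
    R=np.array([[np.cos(q),np.sin(q)],[-np.sin(q),np.cos(q)]]); w=c+R@(p-c); print(round(q,2),w.round(1))
E
```

```text
idler [469.4 -22.9  74. ]
post [569.1  29.5  67. ] pivot [586.4 -98.7  42. ] stop [639.  -31.3  30. ]
[568.8         29.13333333] [586.73333333 -98.36666667] 128.75501716222342
to post, tool units 1.7606299647032848 -1.3603731319123902 tangent world ang 0.13973691444265568
0.0 [568.8  29.1]
0.05 [575.3  29.9]
0.1 [581.7  30.3]
0.15 [588.2  30.4]
0.2 [594.7  30.2]
0.25 [601.2  29.6]
0.3 [607.7  28.7]
0.35 [614.   27.5]
0.4 [620.4  26. ]
0.45 [626.6  24.2]
0.5 [632.7  22.1]
0.55 [638.8  19.6]
0.6 [644.7  16.9]
0.65 [650.4  13.8]
0.7 [656.   10.5]
```

```bash
python3 -m jog '[[60,[0,0,0],-0.0464],[60,[0,0,0],-0.0464],[60,[0,0,0],-0.0464],[60,[0,0,0],-0.0464],[60,[0,0,0],-0.0464],[60,[0,0,0],-0.0464],[60,[0,0,0],-0.0464],[60,[0,0,0],-0.0464],[60,[0,0,0],-0.0464],[60,[0,0,0],-0.0464],[60,[0,0,0],-0.0464],[60,[0,0,0],-0.0464],[60,[0,0,0],-0.0464],[60,[0.24,0.7,0],0],[60,[0.25,0.7,0],0],[60,[0.24,0.7,0],0],[60,[0,0,0],0],[60,[0,0,0],0]]'
```

```text
clock: 10.25
eef_pos: [568.6, 29.3, 201.4]
eef_rot: [-3.138, -0.0, 1.711]
wrist_force: [-0.8, -0.2, 0.6]
finger_gap: 59.5
finger_force: 0.0
```

```bash
python3 -m jog '[[60,[0,0,0.8],0],[60,[0,0,0.8],0],[60,[0,0,0.8],0],[60,[0,0,0.56],0],[60,[0,0,0.3],0],[60,[0,0,0],0],[10,[0,0,0],0],[10,[0,0,0],0],[10,[0,0,0],0],[10,[0,0,0],0],[10,[0,0,0],0],[10,[0,0,0],0],[10,[0,0,0],0],[10,[0,0,0],0]]' 40
```

```text
clock: 11.65
eef_pos: [571.2, 29.3, 41.2]
eef_rot: [3.136, 0.0, 1.711]
wrist_force: [13.6, 2.1, -6.1]
finger_gap: 23.2
finger_force: 40.0
```

```bash
python3 -m jog '[[10,[-0.002,0.104,0],0.0127],[10,[-0.002,0.104,0],0.0127],[10,[-0.002,0.104,0],0.0127],[10,[-0.002,0.104,0],0.0127],[10,[-0.002,0.104,0],0.0127],[10,[-0.002,0.104,0],0.0127],[10,[-0.002,0.104,0],0.0127],[10,[-0.002,0.104,0],0.0127],[10,[-0.002,0.104,0],0.0127],[10,[-0.002,0.104,0],0.0127],[10,[-0.002,0.104,0],0.0127],[10,[-0.002,0.104,0],0.0127],[10,[-0.002,0.104,0],0.0127],[10,[-0.002,0.104,0],0.0127],[10,[-0.002,0.104,0],0.0127],[10,[-0.002,0.104,0],0.0127],[10,[0,0,0],0],[10,[0,0,0],0]]'
python3 - <<'E'
from h import *
print(read_state()['eef_pos']); im=save("wrist","w4.png");t=save("top","t4.png")[130:310,200:420]
cv2.imwrite('pics/t4c.png',cv2.resize(t,None,fx=3,fy=3,interpolation=cv2.INTER_CUBIC)[:,:,::-1])
E
```

```text
clock: 13.45
eef_pos: [648.8, 15.3, 40.9]
eef_rot: [-3.139, 0.0, 1.072]
wrist_force: [-9.4, 4.5, 8.2]
finger_gap: 23.4
finger_force: 40.0
[648.84304544  15.28494371  40.89941655]
```

View pics/w4.png

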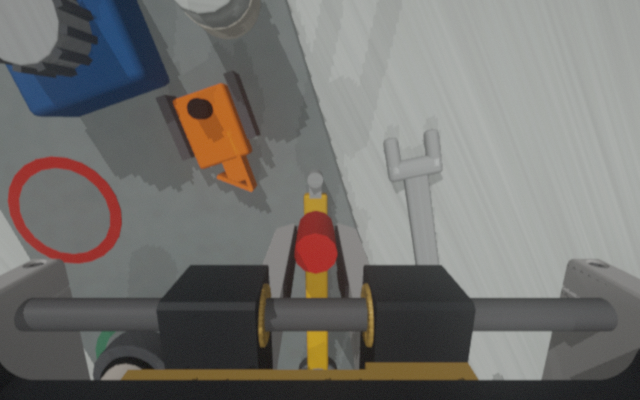

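View pics/t4c.png

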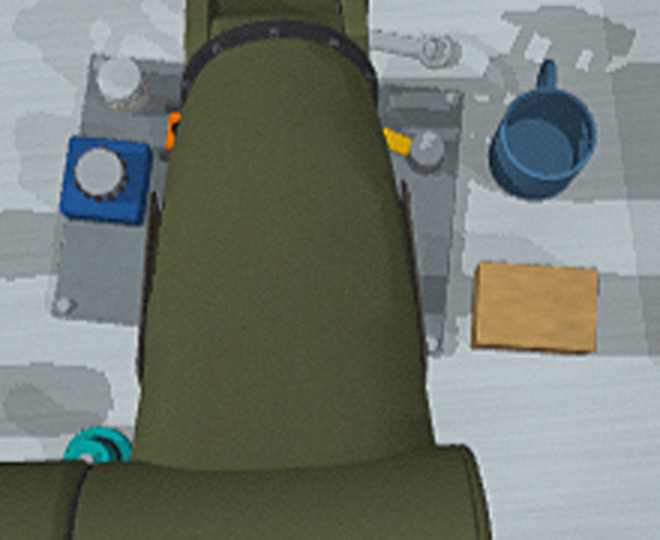

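The wrist picture shows the post gripped at (316,240), the tooth (315,180) well past the pawl tip (250,188), and the pawl back in. The idler's foot is lower left at (130,360), in its ring. The arm is at about 0.62–0.64 rad, so I'll push a touch further for margin.

```bash
python3 -m jog '[[10,[-0.001,0.026,0],0.003],[10,[-0.001,0.026,0],0.003],[10,[0,0,0],0],[10,[0,0,0],0],[10,[0,0,0],0],[10,[0,0,0],0],[10,[0,0,0],0],[10,[0,0,0],0]]'
```

```text
clock: 14.35
eef_pos: [651.0, 14.1, 40.9]
eef_rot: [-3.139, 0.0, 1.054]
wrist_force: [-9.0, 4.9, 8.4]
finger_gap: 23.1
finger_force: 40.0
```

```bash
python3 -c "
from cell import *
print(sign_off())"
```

```text
the job is handed in; nothing more can be done
None
```

The job is handed in, though sign-off returned no verdict: the idler stands released in the green ring, about 2 mm off centre by my measurement, and the fingers hold the tensioner arm past the click at roughly 0.65 rad with about 10 N.

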